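Make up two inspection kits

TASK

Make up the two inspection kits from the six stock parts spread along the bare front edge of the desk (not from the crowd of parts on the black mat at the far left): the tall ported body and the black loupe go on the blue board, the plain bush and the small silver ring gauge on the yellow board. Put one part in each white recess, in either order, standing upright with its foot down on the recess floor and clear of the rim; leave the castellated coupling and the plug gauge where they are.

Things in the scene. Friction and masses are not known exactly. Their poses are not given: they have to be found in the camera images.
- ported_body: tall dark steel tube with a long through-slot in its side, loose, standing upright; 44 mm in diameter, 165 mm high, about 0.7 kg; grasp round the upper barrel. Origin: centre of the underside; z up along its axis. Solid for contact.
- loupe: short black eye loupe, loose, standing on its wide end; 36 mm in diameter, 34 mm high, about 35 g; grasp across the barrel. Origin: centre of the underside; z up along its axis.
- bush: plain smooth dark steel bush with a bore, flat-ended, loose, standing upright; 34 mm in diameter, 74 mm high, about 0.37 kg. Origin: centre of the underside; z up along its axis.
- ring_gauge: small bright silver ring, loose, lying flat; 40 mm outer diameter, 11 mm high, about 60 g; grasp across the outside, near its top, so that the fingertips stay above the board when it is set in a recess (7.5 mm of it stand out there). Origin: centre of the underside; z up along its axis.
- castle_coupling: dark steel coupling with teeth (castellations) round its top and a narrower foot, standing upright in the stock; 38 mm in diameter, 88 mm high. In neither kit: leave it alone. Origin: centre of the underside; z up.
- plug_gauge: double-ended thread plug gauge with black hexagonal handle and bright threaded ends, lying in the stock; 20 x 102 x 18 mm, its length along its own y. In neither kit: leave it alone. Origin: centre of the underside; z up.
- blue_board: fixed blue kit board, 90 mm (x) by 190 mm (y) and 12 mm thick, lying flat. Two equal round recesses with white floors, 64 mm in diameter and 3.5 mm deep (floor 8.5 mm above the desk), are centred at y = +45 mm and y = -45 mm, x = 0, in the board's own frame. Origin: centre of the underside; z up. Where it lies and its yaw vary.
- yellow_board: fixed yellow kit board, 90 mm (x) by 190 mm (y) and 12 mm thick, lying flat. Two equal round recesses with white floors, 64 mm in diameter and 3.5 mm deep (floor 8.5 mm above the desk), are centred at y = +45 mm and y = -45 mm, x = 0, in the board's own frame. Origin: centre of the underside; z up. Where it lies and its yaw vary.

How it is judged:
At the end, for the whole second after the job is handed in: Ported body and loupe in the two recesses of the blue board, bush and ring gauge in those of the yellow board, one in each (either way round): within 16 mm of the recess centre, foot on the recess floor (2 mm), upright within 0.04 rad, released and at rest (x of ported_body in the frame of blue_board between -0.016 and 0.016 m and z of ported_body in the frame of blue_board between 0.005 and 0.0105 m and angle between each of ported_body, loupe, bush, ring_gauge's own z axis and vertical below 0.04 rad and linear speed of each of ported_body, loupe, bush, ring_gauge below 0.02 m/s and x of loupe in the frame of blue_board between -0.016 and 0.016 m and z of loupe in the frame of blue_board between 0.005 and 0.0105 m and ((y of ported_body in the frame of blue_board between 0.029 and 0.061 m and y of loupe in the frame of blue_board between -0.061 and -0.029 m) or (y of ported_body in the frame of blue_board between -0.061 and -0.029 m and y of loupe in the frame of blue_board between 0.029 and 0.061 m)) and x of bush in the frame of yellow_board between -0.016 and 0.016 m and z of bush in the frame of yellow_board between 0.005 and 0.0105 m and x of ring_gauge in the frame of yellow_board between -0.016 and 0.016 m and z of ring_gauge in the frame of yellow_board between 0.005 and 0.0105 m and ((y of bush in the frame of yellow_board between 0.029 and 0.061 m and y of ring_gauge in the frame of yellow_board between -0.061 and -0.029 m) or (y of bush in the frame of yellow_board between -0.061 and -0.029 m and y of ring_gauge in the frame of yellow_board between 0.029 and 0.061 m))); the robot touches nothing.
It fails at once if the castellated coupling is disturbed (moved more than 20 mm) (distance of castle_coupling from where it was at the start of the episode above 0.02 m).
It fails at once if the plug gauge is disturbed (moved more than 20 mm) (distance of plug_gauge from where it was at the start of the episode above 0.02 m).
It also fails if it takes over 120 s, if anything falls off the work surface, if the arm or the gripper's body presses on something with over 40 N, if the wrist force passes 120 N, or if a joint passes its speed limit or range.

ROBOT

A 6-joint arm with a two-finger parallel gripper is mounted at the origin on a cart in front of the work surface, level with it; the furniture and walls round the work are solid. World frame = base frame: x ahead of the robot, y to its left, z up, the work surface at z = 0. Lengths are in m, angles in rad, forces in N, time in s.
With the tool pointing down it reaches from about 0.375 to 0.9 m from the base axis. Payload 3.1 kg.
Tool frame: the origin (TCP) lies midway between the tips of the shut fingers; the grasp point (between the pads) lies 19 mm behind it (manip.grasp_offset is the distance from the TCP to the grasp point, in m); z points along the fingers, y is the line along which they close (so a half turn about z gives the same grasp; the last joint's range is limited). The gripper opens to 85 mm and grips with 20 to 120 N. Pads are 22 mm wide; open, the fingers measure 114 mm over their backs; the gripper's body (76 mm by 85 mm) begins 54 mm behind the grasp point. The pads swing forward as they close: fully open they stand 13 mm farther back than shut.
Start: joints at [1.026, 0.527, 1.433, -0, 1.181, -0.178], TCP at [0.224, 0.583, 0.231] pointing down, gripper open.
Joint ranges: [-3.08, 3.08], [-0.75, 2.2], [0.22, 2.44], [-1.43, 4.57], [0, 2.65], [-2.85, 2.85]. Speed limits (rad/s): [2.79, 2.79, 3.14, 3.14, 3.14, 3.14].

INTERFACE

Orientations are given as a unit quaternion [x, y, z, w].
In Python, from station import sensors, cams, order, manip gives the robot as it stands.
- The arm moves only by the tool move_arm, never from a script. Its argument "targets" is a list of rows, each an object of numbers: "dx", "dy", "dz": the shift along the world's x, y, z normalised to -1 to 1, where 1 is 25 mm; "rx", "ry", "rz": the turn, a rotation vector about the world's x, y, z normalised to -1 to 1, where 1 is 30 degrees. A call has exactly 10 rows; each row shifts and turns the commanded pose from where the row before left it; what a row does not reach is not made up. A row lasts 1/8 s, in which the tool goes at most 62.5 mm and 10.7 degrees, less where a joint would pass 70% of its speed; a pose out of reach is approached as far as the arm can. A call with a number of a shift or a turn outside -1 to 1 is refused whole. A call with a gripper value outside its range is refused whole. "claw" is the opening in per cent of the stroke, from 0 (shut) to 100 (fully open), set as the call begins (left out, the last holds). The fingers move at their own pace and stop on an object; "newtons" is the grip in N (left out, the last holds). Time passes only in rows, so rows that do not move let the fingers close, or fill a call up. It gives the time, the measured TCP pose, the force, the opening and the grip force at its end, in the units of the state.
- sensors.sense(): the state, without advancing time (a new reading comes with each control period).
- cams.snapshot(name): name is "scene" or "top"; returns the picture (420x560x3 uint8, red, green, blue); there is no depth.
- cams.camera_model(name): a dict with "fx", "fy", "cx", "cy" (pixels), "extrinsics" (4x4, takes a point from world to camera coordinates). Camera axes: x right, y down, z forward; pixel columns grow to the right and rows downward; lengths in m; the calibration is good to about 2 mm. A picture is of the moment at which its call begins. camera_model takes no time and is no camera call.
- order.sign_off(): hands the job in; it is judged then, once.
The state is a dict: "t": time; "q": joint angles; "qd": joint speeds; "tau": joint torques, N m; "tcp_pos": TCP position; "tool_rot": TCP orientation; "force": force on the tool from outside, world axes, zero at the start; "ft_torque": the same for the moment, N m; "finger_gap": opening from 0.0 (shut) to 1.0 (fully open); "gripper_force": force on a finger pad.
Only numpy, scipy, OpenCV 4.12 (cv2) and the standard library are available. Lean on these libraries where they do the work, as an engineer would, in place of code of your own. Each camera call takes 0.05 s, during which the arm holds its last target. There are 200 camera calls.

## Working session

There is one attempt and no reset: what is moved stays moved. The work goes in short steps, Python scripts to look and compute and a tool call to move; the robot and the scene stay as the last step left them, time stands still between calls to the robot, and variables do not carry over. Pictures are saved under pics/ and viewed, at most 14 in all, crops included, and the job is handed in when it is done.

Besides the shell and the picture viewer there is one more tool, called after "Request:" in YAML: its name, and indented under it one key for each argument. move_arm: Moves the arm, as the interface text tells. Scaled input: -1 to 1 covers 25 mm each way for a shift and 30 degrees each way for a turn. Its arguments: {"type":"object","properties":{"targets":{"type":"array"},"claw":{"type":"number"},"newtons":{"type":"number"}},"required":["targets"]}

```bash
ls; mkdir -p pics
python3 - <<'E'
from station import sensors,cams,order,manip
import cv2
for n in ("scene","top"):
    cv2.imwrite(f"pics/{n}0.png",cams.snapshot(n)[:,:,::-1]); m=cams.camera_model(n); print(n,m)
print(sensors.sense(),manip.grasp_offset)
E
```

```text
pics
scene {'fx': 488.12727225067374, 'fy': 488.12727225067374, 'cx': 272.0854802325093, 'cy': 203.24670857772253, 'extrinsics': array([[ 7.16166618e-01, -6.97929254e-01, -3.63242749e-04,
        -3.89436596e-01],
       [-3.05039552e-01, -3.12542242e-01, -8.99593363e-01,
         2.12241990e-01],
       [ 6.27738996e-01,  6.44369540e-01, -4.36728348e-01,
         9.16034618e-01],
       [ 0.00000000e+00,  0.00000000e+00,  0.00000000e+00,
         1.00000000e+00]])}
top {'fx': 521.0572947694573, 'fy': 521.0572947694573, 'cx': 276.8374526998257, 'cy': 216.36592691322235, 'extrinsics': array([[ 0.0105587 , -0.9998322 ,  0.01496973,  0.00174454],
       [-0.99845103, -0.01135959, -0.0544656 ,  0.53764268],
       [ 0.05462651, -0.01437146, -0.99840343,  1.21899472],
       [ 0.        ,  0.        ,  0.        ,  1.        ]])}
{'t': 0.1, 'q': array([ 1.02546272e+00,  5.28378630e-01,  1.43374870e+00,  2.42616803e-05,
        1.18140429e+00, -1.78513407e-01]), 'qd': array([-0.00076337, -0.00075528, -0.0017109 ,  0.00028799, -0.00089136,
       -0.0004547 ]), 'tau': array([-1.67408939e-04, -4.43305957e+01, -1.78587931e+01, -2.17965021e-04,
        3.93905750e-03, -1.14579007e-05]), 'tcp_pos': array([0.22379804, 0.58288377, 0.23043624]), 'tool_rot': array([ 1.82387984e-01,  9.83226161e-01, -9.02705338e-04, -3.53760012e-04]), 'force': array([ 0.08458859, -0.02183162,  0.0646467 ]), 'ft_torque': array([-0.07589149,  0.01601468, -0.0082345 ]), 'gripper_force': 0.0, 'finger_gap': 1.0044138634811428} 0.0187
```

View pics/scene0.png

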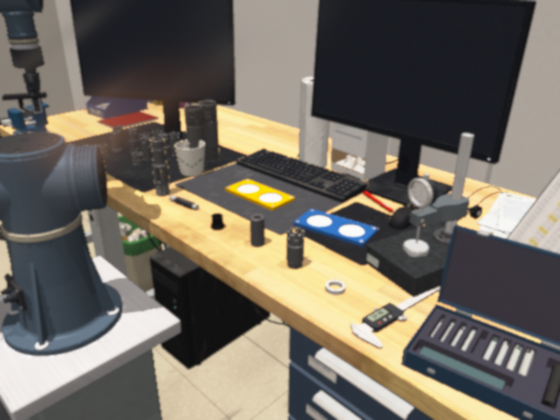

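View pics/top0.png

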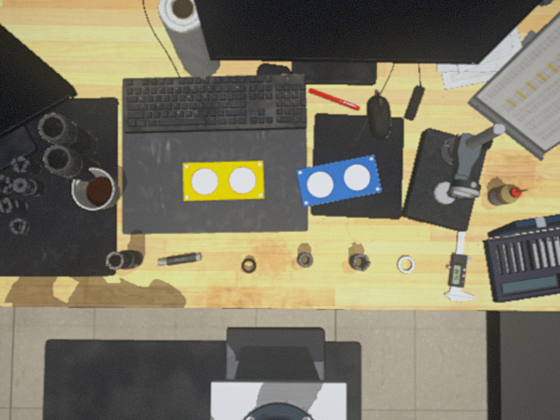

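```bash
cat > h.py <<'E'
import numpy as np,cv2
from station import cams
def ray(n,u,v,z):
    m=cams.camera_model(n);E=m["extrinsics"];R=E[:3,:3];c=-R.T@E[:3,3]
    d=R.T@np.array([(u-m["cx"])/m["fx"],(v-m["cy"])/m["fy"],1])
    return c+d*(z-c[2])/d[2]
def proj(n,p):
    m=cams.camera_model(n);E=m["extrinsics"];q=E[:3,:3]@np.array(p)+E[:3,3]
    return m["fx"]*q[0]/q[2]+m["cx"],m["fy"]*q[1]/q[2]+m["cy"]
E
python3 - <<'E'
from h import *
im=cv2.imread("pics/top0.png")
w=(im.min(2)>200).astype(np.uint8); w[:150]=0;w[215:]=0;w[:,:180]=0;w[:,390:]=0
n,l,s,c=cv2.connectedComponentsWithStats(w)
for i in range(1,n):
    if s[i,4]>200: print(s[i],c[i],ray("top",*c[i],.0085).round(4))
for nm,u,v,z in (("body",118,260,.08),("loupe",249,265,.034),("bush",305,259,.074),("castle",359,261,.088),("ring",405,264,.011),("plug",180,258,.015)):
    print(nm,ray("top",u,v,z).round(3))
a=cv2.resize(im[235:290,95:265],None,fx=4.7,fy=4.7,interpolation=cv2.INTER_CUBIC)
b=cv2.resize(im[235:290,265:435],None,fx=4.7,fy=4.7,interpolation=cv2.INTER_CUBIC)
cv2.imwrite("pics/c1.png",np.vstack([a,b]))
E
```

```text
[345 165  24  25 475] [356.54315789 177.04      ] [ 0.6344 -0.1823  0.0085]
[192 169  25  25 496] [204.12096774 181.05241935] [0.6202 0.1817 0.0085]
[230 168  25  25 494] [242.00809717 179.93117409] [0.624  0.0916 0.0085]
[308 172  25  25 480] [319.79583333 184.16666667] [ 0.6162 -0.0943  0.0085]
body [0.433 0.36  0.08 ]
loupe [0.423 0.071 0.034]
bush [ 0.439 -0.056  0.074]
castle [ 0.436 -0.175  0.088]
ring [ 0.428 -0.298  0.011]
plug [0.437 0.234 0.015]
```

View pics/c1.png

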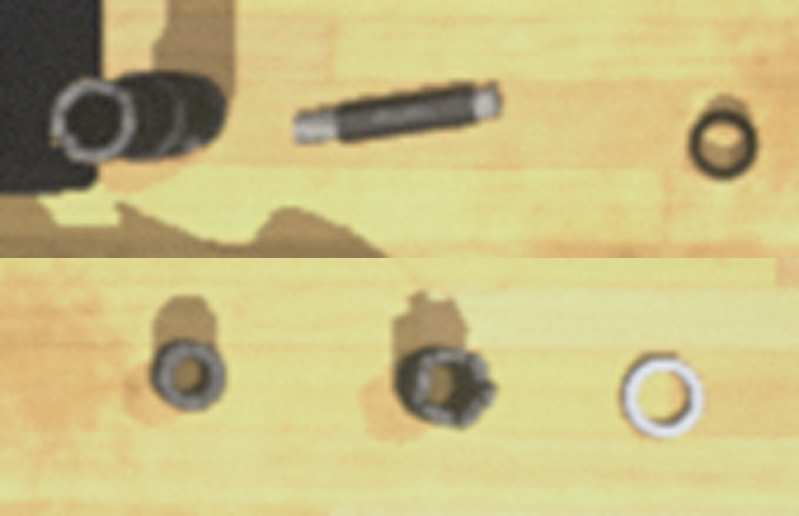

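The top crop shows, left to right: body top rim at about (115,260), plug gauge (180,258), loupe (248,265.5), bush (304.6,259.5), toothed coupling (359,262), ring (405.5,264). The boards' white recesses were measured above, and their 90 mm spacing checks.

Run:
```python
from h import *
for nm,u,v,z in (("body",114.8,260.1,.165),("bodyfoot right edge",142.5,258,.0),("loupe",248.2,265.5,.034),("bush",304.6,259.5,.074),("ring",405.5,264.4,.011)):
    print(nm,ray("top",u,v,z).round(4))
# scene check: foot / top predicted
for p in ((.43,.33,.165),(.43,.33,0),(.423,.071,.034),(.439,-.056,.074),(.428,-.298,.011)): print(np.round(proj("scene",p)))
from scipy.spatial.transform import Rotation as R
print(R.from_quat([1.82387984e-01,9.83226161e-01,0,0]).as_matrix().round(3))
```

```text
body [0.4354 0.3426 0.165 ]
bodyfoot right edge [0.4357 0.3256 0.    ]
loupe [0.4218 0.0731 0.034 ]
bush [ 0.4381 -0.0549  0.074 ]
ring [ 0.4272 -0.2987  0.011 ]
[157. 141.]
[163. 196.]
[217. 215.]
[256. 216.]
[334. 285.]
[[-0.933  0.359  0.   ]
 [ 0.359  0.933  0.   ]
 [ 0.     0.    -1.   ]]
```

Request:
move_arm:
  targets:
    - {"dx": 0.8, "dy": -1}
    - {"dx": 0.8, "dy": -1}
    - {"dx": 0.8, "dy": -1}
    - {"dx": 0.8, "dy": -1}
    - {"dx": 0.8, "dy": -1}
    - {"dx": 0.8, "dy": -1}
    - {"dx": 0.8, "dy": -1}
    - {"dx": 0.8, "dy": -1}
    - {"dx": 0.8, "dy": -1}
    - {"dx": 0.8, "dy": -1}
  claw: 100
  newtons: 30

```text
schema error: expected keys dx, dy, dz, rx, ry, rz
```

Request:
move_arm:
  targets:
    - {"dx": 0.8, "dy": -1, "dz": 0, "rx": 0, "ry": 0, "rz": 0}
    - {"dx": 0.8, "dy": -1, "dz": 0, "rx": 0, "ry": 0, "rz": 0}
    - {"dx": 0.8, "dy": -1, "dz": 0, "rx": 0, "ry": 0, "rz": 0}
    - {"dx": 0.8, "dy": -1, "dz": 0, "rx": 0, "ry": 0, "rz": 0}
    - {"dx": 0.8, "dy": -1, "dz": 0, "rx": 0, "ry": 0, "rz": 0}
    - {"dx": 0.8, "dy": -1, "dz": 0, "rx": 0, "ry": 0, "rz": 0}
    - {"dx": 0.8, "dy": -1, "dz": 0, "rx": 0, "ry": 0, "rz": 0}
    - {"dx": 0.8, "dy": -1, "dz": 0, "rx": 0, "ry": 0, "rz": 0}
    - {"dx": 0.8, "dy": -1, "dz": 0, "rx": 0, "ry": 0, "rz": 0}
    - {"dx": 0.8, "dy": -1, "dz": 0, "rx": 0, "ry": 0, "rz": 0}
  claw: 100
  newtons: 30

```text
t: 1.35
tcp_pos: [0.4244, 0.3324, 0.2309]
tool_rot: [0.182, 0.983, -0.0, -0.0]
force: [-0.0, 0.3, -0.0]
finger_gap: 1.001
gripper_force: 0.0
```

Request:
move_arm:
  targets:
    - {"dx": 0, "dy": -1, "dz": 0, "rx": 0, "ry": 0, "rz": 0}
    - {"dx": 0, "dy": -1, "dz": 0, "rx": 0, "ry": 0, "rz": 0}
    - {"dx": 0, "dy": -1, "dz": 0, "rx": 0, "ry": 0, "rz": 0}
    - {"dx": 0, "dy": -1, "dz": -0.2, "rx": 0, "ry": 0, "rz": 0}
    - {"dx": 0, "dy": -1, "dz": -0.6, "rx": 0, "ry": 0, "rz": 0}
    - {"dx": 0, "dy": -1, "dz": -0.8, "rx": 0, "ry": 0, "rz": 0}
    - {"dx": 0, "dy": -1, "dz": -1, "rx": 0, "ry": 0, "rz": 0}
    - {"dx": 0, "dy": -1, "dz": -1, "rx": 0, "ry": 0, "rz": 0}
    - {"dx": 0, "dy": -1, "dz": -1, "rx": 0, "ry": 0, "rz": 0}
    - {"dx": 0, "dy": -1, "dz": -1, "rx": 0, "ry": 0, "rz": 0}

```text
t: 2.6
tcp_pos: [0.4241, 0.0826, 0.0905]
tool_rot: [0.182, 0.983, 0.0, 0.0]
force: [-0.1, 0.4, 0.3]
finger_gap: 1.002
gripper_force: 0.0
```

Run:
```python
from h import *
im=cams.snapshot("scene")[:,:,::-1]
cv2.imwrite("pics/s1.png",cv2.resize(im[120:300,120:360],None,fx=3.3,fy=3.3,interpolation=cv2.INTER_CUBIC))
```

```text
(no output)
```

View pics/s1.png

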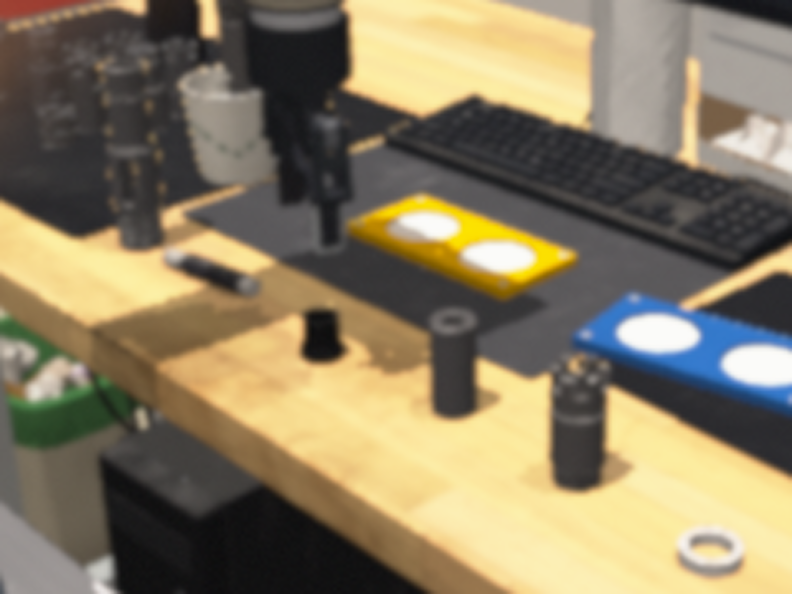

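The view shows the gripper above the loupe. The loupe has a low flange with a narrower barrel, and the stock is untouched. Next I descend and grip.

Request:
move_arm:
  targets:
    - {"dx": -0.1, "dy": -0.4, "dz": 0, "rx": 0, "ry": 0, "rz": 0}
    - {"dx": 0, "dy": 0, "dz": -0.8, "rx": 0, "ry": 0, "rz": 0}
    - {"dx": 0, "dy": 0, "dz": -0.8, "rx": 0, "ry": 0, "rz": 0}
    - {"dx": 0, "dy": 0, "dz": -0.8, "rx": 0, "ry": 0, "rz": 0}
    - {"dx": 0, "dy": 0, "dz": -0.5, "rx": 0, "ry": 0, "rz": 0}
    - {"dx": 0, "dy": 0, "dz": -0.3, "rx": 0, "ry": 0, "rz": 0}
    - {"dx": 0, "dy": 0, "dz": 0, "rx": 0, "ry": 0, "rz": 0}
    - {"dx": 0, "dy": 0, "dz": 0, "rx": 0, "ry": 0, "rz": 0}
    - {"dx": 0, "dy": 0, "dz": 0, "rx": 0, "ry": 0, "rz": 0}
    - {"dx": 0, "dy": 0, "dz": 0, "rx": 0, "ry": 0, "rz": 0}

```text
t: 3.9
tcp_pos: [0.4218, 0.0734, 0.0116]
tool_rot: [0.182, 0.983, 0.0, 0.0]
force: [0.1, 0.3, -0.2]
finger_gap: 0.999
gripper_force: 0.0
```

Request:
move_arm:
  targets:
    - {"dx": 0, "dy": 0, "dz": 0, "rx": 0, "ry": 0, "rz": 0}
    - {"dx": 0, "dy": 0, "dz": 0, "rx": 0, "ry": 0, "rz": 0}
    - {"dx": 0, "dy": 0, "dz": 0, "rx": 0, "ry": 0, "rz": 0}
    - {"dx": 0, "dy": 0, "dz": 0, "rx": 0, "ry": 0, "rz": 0}
    - {"dx": 0, "dy": 0, "dz": 0, "rx": 0, "ry": 0, "rz": 0}
    - {"dx": 0, "dy": 0, "dz": 0, "rx": 0, "ry": 0, "rz": 0}
    - {"dx": 0, "dy": 0, "dz": 0, "rx": 0, "ry": 0, "rz": 0}
    - {"dx": 0, "dy": 0, "dz": 0, "rx": 0, "ry": 0, "rz": 0}
    - {"dx": 0, "dy": 0, "dz": 0, "rx": 0, "ry": 0, "rz": 0}
    - {"dx": 0, "dy": 0, "dz": 0, "rx": 0, "ry": 0, "rz": 0}
  claw: 0
  newtons: 30

```text
t: 5.15
tcp_pos: [0.4216, 0.0734, 0.0115]
tool_rot: [0.182, 0.983, -0.0, 0.0]
force: [-0.2, -0.7, 4.8]
finger_gap: 0.41
gripper_force: 29.8
```

Request:
move_arm:
  targets:
    - {"dx": 0, "dy": 0, "dz": 0.8, "rx": 0, "ry": 0, "rz": 0}
    - {"dx": 0, "dy": 0, "dz": 1, "rx": 0, "ry": 0, "rz": 0}
    - {"dx": 0.85, "dy": -1, "dz": 1, "rx": 0, "ry": 0, "rz": 0}
    - {"dx": 0.85, "dy": -1, "dz": 1, "rx": 0, "ry": 0, "rz": 0}
    - {"dx": 0.85, "dy": -1, "dz": 1, "rx": 0, "ry": 0, "rz": 0}
    - {"dx": 0.85, "dy": -1, "dz": 0, "rx": 0, "ry": 0, "rz": 0}
    - {"dx": 0.85, "dy": -1, "dz": 0, "rx": 0, "ry": 0, "rz": 0}
    - {"dx": 0.85, "dy": -1, "dz": 0, "rx": 0, "ry": 0, "rz": 0}
    - {"dx": 0.85, "dy": -1, "dz": 0, "rx": 0, "ry": 0, "rz": 0}
    - {"dx": 0.85, "dy": -1, "dz": 0, "rx": 0, "ry": 0, "rz": 0}

```text
t: 6.4
tcp_pos: [0.5917, -0.1272, 0.1306]
tool_rot: [0.182, 0.983, 0.0, -0.001]
force: [0.2, 1.0, 0.3]
finger_gap: 0.409
gripper_force: 30.1
```

Request:
move_arm:
  targets:
    - {"dx": 0.6, "dy": -0.8, "dz": 0, "rx": 0, "ry": 0, "rz": 0}
    - {"dx": 0.6, "dy": -0.8, "dz": 0, "rx": 0, "ry": 0, "rz": 0}
    - {"dx": 0.5, "dy": -0.6, "dz": 0, "rx": 0, "ry": 0, "rz": 0}
    - {"dx": 0, "dy": 0, "dz": -0.6, "rx": 0, "ry": 0, "rz": 0}
    - {"dx": 0, "dy": 0, "dz": -0.6, "rx": 0, "ry": 0, "rz": 0}
    - {"dx": 0, "dy": 0, "dz": -0.6, "rx": 0, "ry": 0, "rz": 0}
    - {"dx": 0, "dy": 0, "dz": -0.6, "rx": 0, "ry": 0, "rz": 0}
    - {"dx": 0, "dy": 0, "dz": -0.4, "rx": 0, "ry": 0, "rz": 0}
    - {"dx": 0, "dy": 0, "dz": 0, "rx": 0, "ry": 0, "rz": 0}
    - {"dx": 0, "dy": 0, "dz": 0, "rx": 0, "ry": 0, "rz": 0}

```text
t: 7.65
tcp_pos: [0.6345, -0.1818, 0.0617]
tool_rot: [0.182, 0.983, -0.0, 0.0]
force: [-0.1, 0.1, 1.0]
finger_gap: 0.411
gripper_force: 30.1
```

Request:
move_arm:
  targets:
    - {"dx": 0, "dy": 0, "dz": -0.6, "rx": 0, "ry": 0, "rz": 0}
    - {"dx": 0, "dy": 0, "dz": -0.6, "rx": 0, "ry": 0, "rz": 0}
    - {"dx": 0, "dy": 0, "dz": -0.3, "rx": 0, "ry": 0, "rz": 0}
    - {"dx": 0, "dy": 0, "dz": -0.1, "rx": 0, "ry": 0, "rz": 0}
    - {"dx": 0, "dy": 0, "dz": -0.02, "rx": 0, "ry": 0, "rz": 0}
    - {"dx": 0, "dy": 0, "dz": 0, "rx": 0, "ry": 0, "rz": 0}
    - {"dx": 0, "dy": 0, "dz": 0, "rx": 0, "ry": 0, "rz": 0}
    - {"dx": 0, "dy": 0, "dz": 0, "rx": 0, "ry": 0, "rz": 0}
    - {"dx": 0, "dy": 0, "dz": 0, "rx": 0, "ry": 0, "rz": 0}
    - {"dx": 0, "dy": 0, "dz": 0, "rx": 0, "ry": 0, "rz": 0}

```text
t: 8.9
tcp_pos: [0.6341, -0.1816, 0.0209]
tool_rot: [0.182, 0.983, -0.0, 0.0]
force: [0.4, -0.1, 0.2]
finger_gap: 0.411
gripper_force: 30.2
```

Run:
```python
from h import *
im=cams.snapshot("scene")[:,:,::-1]
cv2.imwrite("pics/s2.png",cv2.resize(im[170:270,280:400],None,fx=5,fy=5,interpolation=cv2.INTER_CUBIC))
```

```text
(no output)
```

View pics/s2.png

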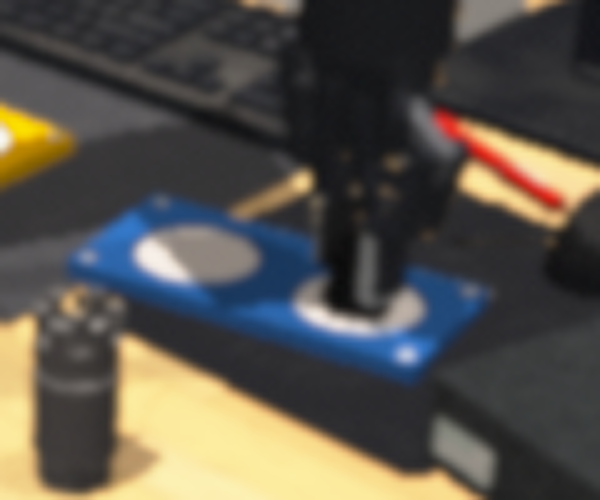

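Run:
```python
from h import *
print(ray("scene",362,264,0),ray("top",402,217,0))
print(proj("scene",(.6344,-.1823,.0085)),proj("scene",(.6162,-.0943,.0085)),"expect ~(352,230),(319.5,221)")
```

```text
[ 0.54565743 -0.28224302  0.        ] [ 0.54028935 -0.29351603  0.        ]
(np.float64(350.69082468110673), np.float64(231.08984303151348)) (np.float64(318.47004896618034), np.float64(221.4189971041689)) expect ~(352,230),(319.5,221)
```

Request:
move_arm:
  targets:
    - {"dx": 0, "dy": 0, "dz": -0.02, "rx": 0, "ry": 0, "rz": 0}
    - {"dx": 0, "dy": 0, "dz": -0.02, "rx": 0, "ry": 0, "rz": 0}
    - {"dx": 0, "dy": 0, "dz": 0, "rx": 0, "ry": 0, "rz": 0}
    - {"dx": 0, "dy": 0, "dz": 0, "rx": 0, "ry": 0, "rz": 0}
    - {"dx": 0, "dy": 0, "dz": 0, "rx": 0, "ry": 0, "rz": 0}
    - {"dx": 0, "dy": 0, "dz": 0, "rx": 0, "ry": 0, "rz": 0}
    - {"dx": 0, "dy": 0, "dz": 0, "rx": 0, "ry": 0, "rz": 0}
    - {"dx": 0, "dy": 0, "dz": 0, "rx": 0, "ry": 0, "rz": 0}
    - {"dx": 0, "dy": 0, "dz": 0, "rx": 0, "ry": 0, "rz": 0}
    - {"dx": 0, "dy": 0, "dz": 0, "rx": 0, "ry": 0, "rz": 0}

```text
t: 10.2
tcp_pos: [0.6341, -0.1816, 0.0201]
tool_rot: [0.182, 0.983, -0.0, 0.0]
force: [-1.3, 0.6, 5.0]
finger_gap: 0.41
gripper_force: 30.3
```

The picture shows the loupe upright in the right-hand recess, around (352,230). A 5 N contact at the expected height confirms it, so I release.

Request:
move_arm:
  targets:
    - {"dx": 0, "dy": 0, "dz": 0, "rx": 0, "ry": 0, "rz": 0}
    - {"dx": 0, "dy": 0, "dz": 0, "rx": 0, "ry": 0, "rz": 0}
    - {"dx": 0, "dy": 0, "dz": 0, "rx": 0, "ry": 0, "rz": 0}
    - {"dx": 0, "dy": 0, "dz": 0, "rx": 0, "ry": 0, "rz": 0}
    - {"dx": 0, "dy": 0, "dz": 0, "rx": 0, "ry": 0, "rz": 0}
    - {"dx": 0, "dy": 0, "dz": 0.4, "rx": 0, "ry": 0, "rz": 0}
    - {"dx": 0, "dy": 0, "dz": 0.8, "rx": 0, "ry": 0, "rz": 0}
    - {"dx": 0, "dy": 0, "dz": 1, "rx": 0, "ry": 0, "rz": 0}
    - {"dx": 0, "dy": 0, "dz": 1, "rx": 0, "ry": 0, "rz": 0}
    - {"dx": 0, "dy": 0, "dz": 1, "rx": 0, "ry": 0, "rz": 0}
  claw: 100

```text
t: 11.45
tcp_pos: [0.6346, -0.1818, 0.1276]
tool_rot: [0.182, 0.983, -0.0, 0.001]
force: [0.1, -0.5, -0.5]
finger_gap: 0.999
gripper_force: 0.0
```

Request:
move_arm:
  targets:
    - {"dx": -0.9, "dy": -0.5, "dz": 0, "rx": 0, "ry": 0, "rz": 0}
    - {"dx": -0.9, "dy": -0.5, "dz": 0, "rx": 0, "ry": 0, "rz": 0}
    - {"dx": -0.9, "dy": -0.5, "dz": 0, "rx": 0, "ry": 0, "rz": 0}
    - {"dx": -0.9, "dy": -0.5, "dz": 0, "rx": 0, "ry": 0, "rz": 0}
    - {"dx": -0.9, "dy": -0.5, "dz": 0, "rx": 0, "ry": 0, "rz": 0}
    - {"dx": -0.9, "dy": -0.5, "dz": 0, "rx": 0, "ry": 0, "rz": 0}
    - {"dx": -0.9, "dy": -0.5, "dz": 0, "rx": 0, "ry": 0, "rz": 0}
    - {"dx": -0.9, "dy": -0.5, "dz": 0, "rx": 0, "ry": 0, "rz": 0}
    - {"dx": -0.9, "dy": -0.5, "dz": 0, "rx": 0, "ry": 0, "rz": 0}
    - {"dx": 0, "dy": 0, "dz": 0, "rx": 0, "ry": 0, "rz": 0}

```text
t: 12.7
tcp_pos: [0.4309, -0.2951, 0.1263]
tool_rot: [0.184, 0.983, -0.001, 0.001]
force: [0.0, 0.3, -0.4]
finger_gap: 1.001
gripper_force: 0.0
```

Request:
move_arm:
  targets:
    - {"dx": -0.15, "dy": -0.15, "dz": -0.5, "rx": 0, "ry": 0, "rz": 0}
    - {"dx": 0, "dy": 0, "dz": -0.9, "rx": 0, "ry": 0, "rz": 0}
    - {"dx": 0, "dy": 0, "dz": -0.9, "rx": 0, "ry": 0, "rz": 0}
    - {"dx": 0, "dy": 0, "dz": -0.9, "rx": 0, "ry": 0, "rz": 0}
    - {"dx": 0, "dy": 0, "dz": -0.9, "rx": 0, "ry": 0, "rz": 0}
    - {"dx": 0, "dy": 0, "dz": -0.5, "rx": 0, "ry": 0, "rz": 0}
    - {"dx": 0, "dy": 0, "dz": -0.2, "rx": 0, "ry": 0, "rz": 0}
    - {"dx": 0, "dy": 0, "dz": -0.05, "rx": 0, "ry": 0, "rz": 0}
    - {"dx": 0, "dy": 0, "dz": 0, "rx": 0, "ry": 0, "rz": 0}
    - {"dx": 0, "dy": 0, "dz": 0, "rx": 0, "ry": 0, "rz": 0}

```text
t: 13.95
tcp_pos: [0.4282, -0.2982, 0.0042]
tool_rot: [0.182, 0.983, -0.0, 0.001]
force: [-0.1, -0.5, -0.5]
finger_gap: 1.001
gripper_force: 0.0
```

Request:
move_arm:
  targets:
    - {"dx": 0, "dy": 0, "dz": 0, "rx": 0, "ry": 0, "rz": 0}
    - {"dx": 0, "dy": 0, "dz": 0, "rx": 0, "ry": 0, "rz": 0}
    - {"dx": 0, "dy": 0, "dz": 0, "rx": 0, "ry": 0, "rz": 0}
    - {"dx": 0, "dy": 0, "dz": 0, "rx": 0, "ry": 0, "rz": 0}
    - {"dx": 0, "dy": 0, "dz": 0, "rx": 0, "ry": 0, "rz": 0}
    - {"dx": 0, "dy": 0, "dz": 0, "rx": 0, "ry": 0, "rz": 0}
    - {"dx": 0, "dy": 0, "dz": 0, "rx": 0, "ry": 0, "rz": 0}
    - {"dx": 0, "dy": 0, "dz": 0, "rx": 0, "ry": 0, "rz": 0}
    - {"dx": 0, "dy": 0, "dz": 0, "rx": 0, "ry": 0, "rz": 0}
    - {"dx": 0, "dy": 0, "dz": 0, "rx": 0, "ry": 0, "rz": 0}
  claw: 0

```text
t: 15.2
tcp_pos: [0.4279, -0.2979, 0.004]
tool_rot: [0.182, 0.983, -0.0, 0.0]
force: [-0.7, -0.1, 5.5]
finger_gap: 0.446
gripper_force: 29.7
```

Request:
move_arm:
  targets:
    - {"dx": 0, "dy": 0, "dz": 0.8, "rx": 0, "ry": 0, "rz": 0}
    - {"dx": 0, "dy": 0, "dz": 1, "rx": 0, "ry": 0, "rz": 0}
    - {"dx": 0.6, "dy": 0.6, "dz": 1, "rx": 0, "ry": 0, "rz": 0}
    - {"dx": 0.6, "dy": 1, "dz": 1, "rx": 0, "ry": 0, "rz": 0}
    - {"dx": 0.6, "dy": 1, "dz": 1, "rx": 0, "ry": 0, "rz": 0}
    - {"dx": 0.6, "dy": 1, "dz": 0.4, "rx": 0, "ry": 0, "rz": 0}
    - {"dx": 0.6, "dy": 1, "dz": 0, "rx": 0, "ry": 0, "rz": 0}
    - {"dx": 0.6, "dy": 1, "dz": 0, "rx": 0, "ry": 0, "rz": 0}
    - {"dx": 0.6, "dy": 1, "dz": 0, "rx": 0, "ry": 0, "rz": 0}
    - {"dx": 0.6, "dy": 1, "dz": 0, "rx": 0, "ry": 0, "rz": 0}

```text
t: 16.45
tcp_pos: [0.5479, -0.1068, 0.1331]
tool_rot: [0.182, 0.983, 0.0, -0.0]
force: [1.5, -0.2, -0.2]
finger_gap: 0.445
gripper_force: 30.2
```

Request:
move_arm:
  targets:
    - {"dx": 0.5, "dy": 1, "dz": 0, "rx": 0, "ry": 0, "rz": 0}
    - {"dx": 0.5, "dy": 1, "dz": 0, "rx": 0, "ry": 0, "rz": 0}
    - {"dx": 0.5, "dy": 1, "dz": 0, "rx": 0, "ry": 0, "rz": 0}
    - {"dx": 0.5, "dy": 1, "dz": 0, "rx": 0, "ry": 0, "rz": 0}
    - {"dx": 0.5, "dy": 1, "dz": 0, "rx": 0, "ry": 0, "rz": 0}
    - {"dx": 0.5, "dy": 1, "dz": 0, "rx": 0, "ry": 0, "rz": 0}
    - {"dx": 0, "dy": 1, "dz": -0.5, "rx": 0, "ry": 0, "rz": 0}
    - {"dx": 0, "dy": 1, "dz": -0.9, "rx": 0, "ry": 0, "rz": 0}
    - {"dx": 0, "dy": 0, "dz": -0.6, "rx": 0, "ry": 0, "rz": 0}
    - {"dx": 0, "dy": 0, "dz": 0, "rx": 0, "ry": 0, "rz": 0}

```text
t: 17.7
tcp_pos: [0.6215, 0.0917, 0.0818]
tool_rot: [0.182, 0.983, -0.001, -0.002]
force: [-0.1, -0.1, -0.6]
finger_gap: 0.445
gripper_force: 30.3
```

Request:
move_arm:
  targets:
    - {"dx": 0.1, "dy": 0, "dz": -0.6, "rx": 0, "ry": 0, "rz": 0}
    - {"dx": 0, "dy": 0, "dz": -0.6, "rx": 0, "ry": 0, "rz": 0}
    - {"dx": 0, "dy": 0, "dz": -0.6, "rx": 0, "ry": 0, "rz": 0}
    - {"dx": 0, "dy": 0, "dz": -0.5, "rx": 0, "ry": 0, "rz": 0}
    - {"dx": 0, "dy": 0, "dz": -0.3, "rx": 0, "ry": 0, "rz": 0}
    - {"dx": 0, "dy": 0, "dz": -0.1, "rx": 0, "ry": 0, "rz": 0}
    - {"dx": 0, "dy": 0, "dz": 0, "rx": 0, "ry": 0, "rz": 0}
    - {"dx": 0, "dy": 0, "dz": 0, "rx": 0, "ry": 0, "rz": 0}
    - {"dx": 0, "dy": 0, "dz": 0, "rx": 0, "ry": 0, "rz": 0}
    - {"dx": 0, "dy": 0, "dz": 0, "rx": 0, "ry": 0, "rz": 0}

```text
t: 18.95
tcp_pos: [0.6255, 0.0922, 0.0164]
tool_rot: [0.182, 0.983, 0.0, 0.0]
force: [0.6, 0.4, 0.2]
finger_gap: 0.444
gripper_force: 30.3
```

Request:
move_arm:
  targets:
    - {"dx": 0, "dy": 0, "dz": -0.08, "rx": 0, "ry": 0, "rz": 0}
    - {"dx": 0, "dy": 0, "dz": -0.04, "rx": 0, "ry": 0, "rz": 0}
    - {"dx": 0, "dy": 0, "dz": -0.03, "rx": 0, "ry": 0, "rz": 0}
    - {"dx": 0, "dy": 0, "dz": 0, "rx": 0, "ry": 0, "rz": 0}
    - {"dx": 0, "dy": 0, "dz": 0, "rx": 0, "ry": 0, "rz": 0}
    - {"dx": 0, "dy": 0, "dz": 0, "rx": 0, "ry": 0, "rz": 0}
    - {"dx": 0, "dy": 0, "dz": 0, "rx": 0, "ry": 0, "rz": 0}
    - {"dx": 0, "dy": 0, "dz": 0, "rx": 0, "ry": 0, "rz": 0}
    - {"dx": 0, "dy": 0, "dz": 0, "rx": 0, "ry": 0, "rz": 0}
    - {"dx": 0, "dy": 0, "dz": 0, "rx": 0, "ry": 0, "rz": 0}

```text
t: 20.2
tcp_pos: [0.6253, 0.0921, 0.0125]
tool_rot: [0.182, 0.983, -0.0, -0.0]
force: [-1.3, -0.9, 5.2]
finger_gap: 0.445
gripper_force: 30.8
```

Contact at the expected height. I release, rise and head for the bush at (0.438,-0.055).

Request:
move_arm:
  targets:
    - {"dx": 0, "dy": 0, "dz": 0, "rx": 0, "ry": 0, "rz": 0}
    - {"dx": 0, "dy": 0, "dz": 0, "rx": 0, "ry": 0, "rz": 0}
    - {"dx": 0, "dy": 0, "dz": 0, "rx": 0, "ry": 0, "rz": 0}
    - {"dx": 0, "dy": 0, "dz": 0, "rx": 0, "ry": 0, "rz": 0}
    - {"dx": 0, "dy": 0, "dz": 0, "rx": 0, "ry": 0, "rz": 0}
    - {"dx": 0, "dy": 0, "dz": 0.6, "rx": 0, "ry": 0, "rz": 0}
    - {"dx": 0, "dy": 0, "dz": 1, "rx": 0, "ry": 0, "rz": 0}
    - {"dx": 0, "dy": 0, "dz": 1, "rx": 0, "ry": 0, "rz": 0}
    - {"dx": 0, "dy": 0, "dz": 1, "rx": 0, "ry": 0, "rz": 0}
    - {"dx": 0, "dy": 0, "dz": 1, "rx": 0, "ry": 0, "rz": 0}
  claw: 100

```text
t: 21.45
tcp_pos: [0.6255, 0.0922, 0.1294]
tool_rot: [0.182, 0.983, 0.0, 0.001]
force: [0.5, -0.1, -0.3]
finger_gap: 1.0
gripper_force: 0.0
```

Request:
move_arm:
  targets:
    - {"dx": -0.9, "dy": -0.7, "dz": 0, "rx": 0, "ry": 0, "rz": 0}
    - {"dx": -0.9, "dy": -0.7, "dz": 0, "rx": 0, "ry": 0, "rz": 0}
    - {"dx": -0.9, "dy": -0.7, "dz": 0, "rx": 0, "ry": 0, "rz": 0}
    - {"dx": -0.9, "dy": -0.7, "dz": 0, "rx": 0, "ry": 0, "rz": 0}
    - {"dx": -0.9, "dy": -0.7, "dz": 0, "rx": 0, "ry": 0, "rz": 0}
    - {"dx": -0.9, "dy": -0.7, "dz": 0, "rx": 0, "ry": 0, "rz": 0}
    - {"dx": -0.9, "dy": -0.7, "dz": 0, "rx": 0, "ry": 0, "rz": 0}
    - {"dx": -0.9, "dy": -0.7, "dz": 0, "rx": 0, "ry": 0, "rz": 0}
    - {"dx": -0.3, "dy": -0.3, "dz": 0, "rx": 0, "ry": 0, "rz": 0}
    - {"dx": 0, "dy": 0, "dz": 0, "rx": 0, "ry": 0, "rz": 0}

```text
t: 22.7
tcp_pos: [0.4384, -0.0558, 0.128]
tool_rot: [0.183, 0.983, -0.0, 0.001]
force: [0.7, -0.3, -0.1]
finger_gap: 1.003
gripper_force: 0.0
```

Run:
```python
from h import *
im=cams.snapshot("scene")[:,:,::-1]
cv2.imwrite("pics/s3.png",cv2.resize(im[160:300,200:400],None,fx=4,fy=4,interpolation=cv2.INTER_CUBIC))
```

```text
(no output)
```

View pics/s3.png

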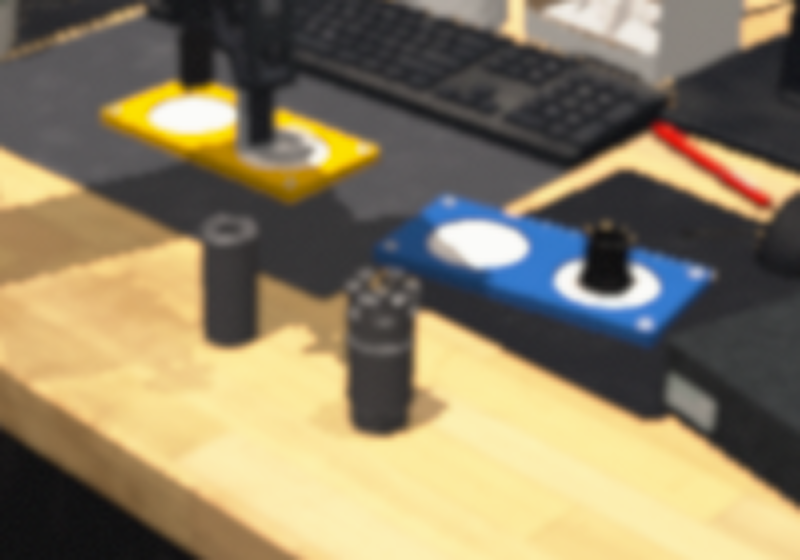

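The picture shows the loupe upright in the blue board (crop 607,265) and the ring flat in the yellow recess (crop 290,147). The bush is below the gripper. Next I grasp the bush.

Request:
move_arm:
  targets:
    - {"dx": 0, "dy": 0, "dz": -0.6, "rx": 0, "ry": 0, "rz": 0}
    - {"dx": 0, "dy": 0, "dz": -0.6, "rx": 0, "ry": 0, "rz": 0}
    - {"dx": 0, "dy": 0, "dz": -0.6, "rx": 0, "ry": 0, "rz": 0}
    - {"dx": 0, "dy": 0, "dz": -0.6, "rx": 0, "ry": 0, "rz": 0}
    - {"dx": 0, "dy": 0, "dz": -0.6, "rx": 0, "ry": 0, "rz": 0}
    - {"dx": 0, "dy": 0, "dz": -0.4, "rx": 0, "ry": 0, "rz": 0}
    - {"dx": 0, "dy": 0, "dz": -0.2, "rx": 0, "ry": 0, "rz": 0}
    - {"dx": 0, "dy": 0, "dz": 0, "rx": 0, "ry": 0, "rz": 0}
    - {"dx": 0, "dy": 0, "dz": 0, "rx": 0, "ry": 0, "rz": 0}
    - {"dx": 0, "dy": 0, "dz": 0, "rx": 0, "ry": 0, "rz": 0}

```text
t: 24.0
tcp_pos: [0.4381, -0.0554, 0.0377]
tool_rot: [0.182, 0.983, -0.0, 0.0]
force: [-0.5, -0.3, 0.4]
finger_gap: 1.003
gripper_force: 0.0
```

Request:
move_arm:
  targets:
    - {"dx": 0, "dy": 0, "dz": 0, "rx": 0, "ry": 0, "rz": 0}
    - {"dx": 0, "dy": 0, "dz": 0, "rx": 0, "ry": 0, "rz": 0}
    - {"dx": 0, "dy": 0, "dz": 0, "rx": 0, "ry": 0, "rz": 0}
    - {"dx": 0, "dy": 0, "dz": 0, "rx": 0, "ry": 0, "rz": 0}
    - {"dx": 0, "dy": 0, "dz": 0, "rx": 0, "ry": 0, "rz": 0}
    - {"dx": 0, "dy": 0, "dz": 0, "rx": 0, "ry": 0, "rz": 0}
    - {"dx": 0, "dy": 0, "dz": 0, "rx": 0, "ry": 0, "rz": 0}
    - {"dx": 0, "dy": 0, "dz": 0, "rx": 0, "ry": 0, "rz": 0}
    - {"dx": 0, "dy": 0, "dz": 0, "rx": 0, "ry": 0, "rz": 0}
    - {"dx": 0, "dy": 0, "dz": 0, "rx": 0, "ry": 0, "rz": 0}
  claw: 0
  newtons: 50

```text
t: 25.25
tcp_pos: [0.4379, -0.0553, 0.0375]
tool_rot: [0.182, 0.983, -0.0, 0.0]
force: [-0.2, -0.1, 5.1]
finger_gap: 0.386
gripper_force: 49.5
```

Request:
move_arm:
  targets:
    - {"dx": 0, "dy": 0, "dz": 0.9, "rx": 0, "ry": 0, "rz": 0}
    - {"dx": 0.8, "dy": 1, "dz": 1, "rx": 0, "ry": 0, "rz": 0}
    - {"dx": 0.8, "dy": 1, "dz": 1, "rx": 0, "ry": 0, "rz": 0}
    - {"dx": 0.8, "dy": 1, "dz": 0, "rx": 0, "ry": 0, "rz": 0}
    - {"dx": 0.8, "dy": 1, "dz": 0, "rx": 0, "ry": 0, "rz": 0}
    - {"dx": 0.8, "dy": 1, "dz": 0, "rx": 0, "ry": 0, "rz": 0}
    - {"dx": 0.8, "dy": 1, "dz": 0, "rx": 0, "ry": 0, "rz": 0}
    - {"dx": 0.8, "dy": 1, "dz": 0, "rx": 0, "ry": 0, "rz": 0}
    - {"dx": 0.8, "dy": 1, "dz": 0, "rx": 0, "ry": 0, "rz": 0}
    - {"dx": 0.8, "dy": 1, "dz": 0, "rx": 0, "ry": 0, "rz": 0}

```text
t: 26.5
tcp_pos: [0.6171, 0.1704, 0.1081]
tool_rot: [0.182, 0.983, -0.001, -0.002]
force: [0.5, -0.3, -3.0]
finger_gap: 0.385
gripper_force: 50.9
```

Request:
move_arm:
  targets:
    - {"dx": 0.1, "dy": 0.5, "dz": 0, "rx": 0, "ry": 0, "rz": 0}
    - {"dx": 0, "dy": 0, "dz": -0.4, "rx": 0, "ry": 0, "rz": 0}
    - {"dx": 0, "dy": 0, "dz": -0.5, "rx": 0, "ry": 0, "rz": 0}
    - {"dx": 0, "dy": 0, "dz": -0.5, "rx": 0, "ry": 0, "rz": 0}
    - {"dx": 0, "dy": 0, "dz": -0.4, "rx": 0, "ry": 0, "rz": 0}
    - {"dx": 0, "dy": 0, "dz": 0, "rx": 0, "ry": 0, "rz": 0}
    - {"dx": 0, "dy": 0, "dz": 0, "rx": 0, "ry": 0, "rz": 0}
    - {"dx": 0, "dy": 0, "dz": 0, "rx": 0, "ry": 0, "rz": 0}
    - {"dx": 0, "dy": 0, "dz": 0, "rx": 0, "ry": 0, "rz": 0}
    - {"dx": 0, "dy": 0, "dz": 0, "rx": 0, "ry": 0, "rz": 0}

```text
t: 27.75
tcp_pos: [0.6205, 0.1822, 0.0651]
tool_rot: [0.182, 0.983, 0.0, 0.0]
force: [0.3, 0.2, -2.4]
finger_gap: 0.386
gripper_force: 50.9
```

Request:
move_arm:
  targets:
    - {"dx": 0, "dy": 0, "dz": -0.4, "rx": 0, "ry": 0, "rz": 0}
    - {"dx": 0, "dy": 0, "dz": -0.2, "rx": 0, "ry": 0, "rz": 0}
    - {"dx": 0, "dy": 0, "dz": -0.1, "rx": 0, "ry": 0, "rz": 0}
    - {"dx": 0, "dy": 0, "dz": -0.04, "rx": 0, "ry": 0, "rz": 0}
    - {"dx": 0, "dy": 0, "dz": -0.03, "rx": 0, "ry": 0, "rz": 0}
    - {"dx": 0, "dy": 0, "dz": 0, "rx": 0, "ry": 0, "rz": 0}
    - {"dx": 0, "dy": 0, "dz": 0, "rx": 0, "ry": 0, "rz": 0}
    - {"dx": 0, "dy": 0, "dz": 0, "rx": 0, "ry": 0, "rz": 0}
    - {"dx": 0, "dy": 0, "dz": 0, "rx": 0, "ry": 0, "rz": 0}
    - {"dx": 0, "dy": 0, "dz": 0, "rx": 0, "ry": 0, "rz": 0}

```text
t: 29.0
tcp_pos: [0.6201, 0.1821, 0.0461]
tool_rot: [0.182, 0.983, -0.0, -0.0]
force: [-4.2, -0.3, 5.3]
finger_gap: 0.388
gripper_force: 51.4
```

Request:
move_arm:
  targets:
    - {"dx": 0, "dy": 0, "dz": 0, "rx": 0, "ry": 0, "rz": 0}
    - {"dx": 0, "dy": 0, "dz": 0, "rx": 0, "ry": 0, "rz": 0}
    - {"dx": 0, "dy": 0, "dz": 0, "rx": 0, "ry": 0, "rz": 0}
    - {"dx": 0, "dy": 0, "dz": 0, "rx": 0, "ry": 0, "rz": 0}
    - {"dx": 0, "dy": 0, "dz": 0, "rx": 0, "ry": 0, "rz": 0}
    - {"dx": 0, "dy": 0, "dz": 0.6, "rx": 0, "ry": 0, "rz": 0}
    - {"dx": 0, "dy": 0, "dz": 1, "rx": 0, "ry": 0, "rz": 0}
    - {"dx": 0, "dy": 0, "dz": 1, "rx": 0, "ry": 0, "rz": 0}
    - {"dx": 0, "dy": 0, "dz": 1, "rx": 0, "ry": 0, "rz": 0}
    - {"dx": 0, "dy": 0, "dz": 1, "rx": 0, "ry": 0, "rz": 0}
  claw: 100

```text
t: 30.25
tcp_pos: [0.6205, 0.1822, 0.1627]
tool_rot: [0.182, 0.983, 0.0, 0.001]
force: [-0.2, -0.4, 0.4]
finger_gap: 1.004
gripper_force: 0.0
```

Request:
move_arm:
  targets:
    - {"dx": -0.8, "dy": 0, "dz": 1, "rx": 0, "ry": 0, "rz": 0}
    - {"dx": -0.8, "dy": 0.4, "dz": 1, "rx": 0, "ry": 0, "rz": 0}
    - {"dx": -0.8, "dy": 0.7, "dz": 0.5, "rx": 0, "ry": 0, "rz": 0}
    - {"dx": -0.8, "dy": 0.7, "dz": 0, "rx": 0, "ry": 0, "rz": 0}
    - {"dx": -0.8, "dy": 0.7, "dz": 0, "rx": 0, "ry": 0, "rz": 0}
    - {"dx": -0.8, "dy": 0.8, "dz": 0, "rx": 0, "ry": 0, "rz": 0}
    - {"dx": -0.8, "dy": 0.8, "dz": 0, "rx": 0, "ry": 0, "rz": 0}
    - {"dx": -0.8, "dy": 0.8, "dz": 0, "rx": 0, "ry": 0, "rz": 0}
    - {"dx": -0.8, "dy": 0.8, "dz": 0, "rx": 0, "ry": 0, "rz": 0}
    - {"dx": -0.2, "dy": 0.8, "dz": 0, "rx": 0, "ry": 0, "rz": 0}

```text
t: 31.5
tcp_pos: [0.4327, 0.3457, 0.2221]
tool_rot: [0.182, 0.983, -0.001, -0.001]
force: [0.6, -1.5, -0.2]
finger_gap: 1.006
gripper_force: 0.0
```

Request:
move_arm:
  targets:
    - {"dx": 0, "dy": 0, "dz": 0, "rx": 0, "ry": 0, "rz": 0}
    - {"dx": 0, "dy": 0, "dz": 0, "rx": 0, "ry": 0, "rz": 0}
    - {"dx": 0, "dy": 0, "dz": 0, "rx": 0, "ry": 0, "rz": 0}
    - {"dx": 0, "dy": 0, "dz": 0, "rx": 0, "ry": 0, "rz": 0}
    - {"dx": 0, "dy": 0, "dz": 0, "rx": 0, "ry": 0, "rz": 0}
    - {"dx": 0, "dy": 0, "dz": 0, "rx": 0, "ry": 0, "rz": 0}
    - {"dx": 0, "dy": 0, "dz": 0, "rx": 0, "ry": 0, "rz": 0}
    - {"dx": 0, "dy": 0, "dz": 0, "rx": 0, "ry": 0, "rz": 0}
    - {"dx": 0, "dy": 0, "dz": 0, "rx": 0, "ry": 0, "rz": 0}
    - {"dx": 0, "dy": 0, "dz": 0, "rx": 0, "ry": 0, "rz": 0}

```text
t: 32.75
tcp_pos: [0.4353, 0.3447, 0.2231]
tool_rot: [0.182, 0.983, 0.0, -0.0]
force: [-0.5, 0.2, 0.2]
finger_gap: 1.002
gripper_force: 0.0
```

Run:
```python
from h import *
im=cams.snapshot("scene")[:,:,::-1]
cv2.imwrite("pics/s4.png",cv2.resize(im[80:230,110:310],None,fx=4,fy=4,interpolation=cv2.INTER_CUBIC))
for z in (0,.165): print(proj("scene",(.4355,.345,z)))
```

```text
(np.float64(162.01685497979435), np.float64(193.41661416241692))
(np.float64(156.0744463564724), np.float64(138.80396344191024))
```

View pics/s4.png

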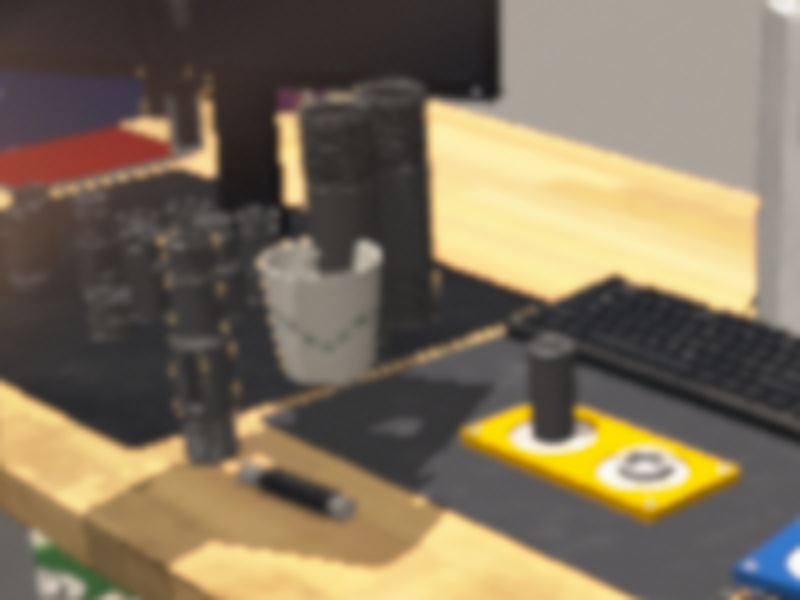

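The picture shows the bush upright (crop 552,390) and the ring flat (crop 645,465) in their recesses. The body's top at px (158,139) matches the estimate. Next I descend on the body's upper barrel.

Request:
move_arm:
  targets:
    - {"dx": 0, "dy": 0, "dz": -0.6, "rx": 0, "ry": 0, "rz": 0}
    - {"dx": 0, "dy": 0, "dz": -0.6, "rx": 0, "ry": 0, "rz": 0}
    - {"dx": 0, "dy": 0, "dz": -0.6, "rx": 0, "ry": 0, "rz": 0}
    - {"dx": 0, "dy": 0, "dz": -0.6, "rx": 0, "ry": 0, "rz": 0}
    - {"dx": 0, "dy": 0, "dz": -0.6, "rx": 0, "ry": 0, "rz": 0}
    - {"dx": 0, "dy": 0, "dz": -0.6, "rx": 0, "ry": 0, "rz": 0}
    - {"dx": 0, "dy": 0, "dz": -0.6, "rx": 0, "ry": 0, "rz": 0}
    - {"dx": 0, "dy": 0, "dz": -0.4, "rx": 0, "ry": 0, "rz": 0}
    - {"dx": 0, "dy": 0, "dz": 0, "rx": 0, "ry": 0, "rz": 0}
    - {"dx": 0, "dy": 0, "dz": 0, "rx": 0, "ry": 0, "rz": 0}

```text
t: 34.05
tcp_pos: [0.4357, 0.3449, 0.1084]
tool_rot: [0.182, 0.983, 0.0, 0.0]
force: [0.6, 0.3, 0.0]
finger_gap: 1.002
gripper_force: 0.0
```

Request:
move_arm:
  targets:
    - {"dx": 0, "dy": 0, "dz": 0, "rx": 0, "ry": 0, "rz": 0}
    - {"dx": 0, "dy": 0, "dz": 0, "rx": 0, "ry": 0, "rz": 0}
    - {"dx": 0, "dy": 0, "dz": 0, "rx": 0, "ry": 0, "rz": 0}
    - {"dx": 0, "dy": 0, "dz": 0, "rx": 0, "ry": 0, "rz": 0}
    - {"dx": 0, "dy": 0, "dz": 0, "rx": 0, "ry": 0, "rz": 0}
    - {"dx": 0, "dy": 0, "dz": 0, "rx": 0, "ry": 0, "rz": 0}
    - {"dx": 0, "dy": 0, "dz": 0, "rx": 0, "ry": 0, "rz": 0}
    - {"dx": 0, "dy": 0, "dz": 0, "rx": 0, "ry": 0, "rz": 0}
    - {"dx": 0, "dy": 0, "dz": 0, "rx": 0, "ry": 0, "rz": 0}
    - {"dx": 0, "dy": 0, "dz": 0, "rx": 0, "ry": 0, "rz": 0}
  claw: 0
  newtons: 70

```text
t: 35.3
tcp_pos: [0.4355, 0.3446, 0.1088]
tool_rot: [0.182, 0.983, 0.0, 0.0]
force: [-0.8, -1.3, 6.1]
finger_gap: 0.498
gripper_force: 67.0
```

Request:
move_arm:
  targets:
    - {"dx": 0, "dy": 0, "dz": 0.6, "rx": 0, "ry": 0, "rz": 0}
    - {"dx": 0, "dy": 0, "dz": 0.8, "rx": 0, "ry": 0, "rz": 0}
    - {"dx": 0, "dy": 0, "dz": 0.9, "rx": 0, "ry": 0, "rz": 0}
    - {"dx": 0, "dy": -0.3, "dz": 0.9, "rx": 0, "ry": 0, "rz": 0}
    - {"dx": 0, "dy": -0.6, "dz": 0.9, "rx": 0, "ry": 0, "rz": 0}
    - {"dx": 0.2, "dy": -0.8, "dz": 0.7, "rx": 0, "ry": 0, "rz": 0}
    - {"dx": 0.4, "dy": -0.8, "dz": 0.2, "rx": 0, "ry": 0, "rz": 0}
    - {"dx": 0.4, "dy": -0.8, "dz": 0, "rx": 0, "ry": 0, "rz": 0}
    - {"dx": 0.4, "dy": -0.8, "dz": 0, "rx": 0, "ry": 0, "rz": 0}
    - {"dx": 0.4, "dy": -0.8, "dz": 0, "rx": 0, "ry": 0, "rz": 0}

```text
t: 36.55
tcp_pos: [0.4794, 0.2214, 0.2325]
tool_rot: [0.182, 0.983, -0.0, -0.001]
force: [0.6, 0.6, -6.8]
finger_gap: 0.498
gripper_force: 68.9
```

Request:
move_arm:
  targets:
    - {"dx": 0.4, "dy": -0.9, "dz": 0, "rx": 0, "ry": 0, "rz": 0}
    - {"dx": 0.4, "dy": -0.9, "dz": 0, "rx": 0, "ry": 0, "rz": 0}
    - {"dx": 0.4, "dy": -0.9, "dz": 0, "rx": 0, "ry": 0, "rz": 0}
    - {"dx": 0.4, "dy": -0.9, "dz": 0, "rx": 0, "ry": 0, "rz": 0}
    - {"dx": 0.4, "dy": -0.9, "dz": 0, "rx": 0, "ry": 0, "rz": 0}
    - {"dx": 0.4, "dy": -0.9, "dz": 0, "rx": 0, "ry": 0, "rz": 0}
    - {"dx": 0.4, "dy": -0.9, "dz": 0, "rx": 0, "ry": 0, "rz": 0}
    - {"dx": 0.4, "dy": -0.9, "dz": 0, "rx": 0, "ry": 0, "rz": 0}
    - {"dx": 0.4, "dy": -0.9, "dz": 0, "rx": 0, "ry": 0, "rz": 0}
    - {"dx": 0.4, "dy": -0.9, "dz": 0, "rx": 0, "ry": 0, "rz": 0}

```text
t: 37.8
tcp_pos: [0.5797, -0.0034, 0.2323]
tool_rot: [0.182, 0.983, 0.0, -0.001]
force: [0.0, -0.7, -6.9]
finger_gap: 0.5
gripper_force: 68.9
```

Request:
move_arm:
  targets:
    - {"dx": 0.4, "dy": -0.9, "dz": 0, "rx": 0, "ry": 0, "rz": 0}
    - {"dx": 0.4, "dy": -0.9, "dz": 0, "rx": 0, "ry": 0, "rz": 0}
    - {"dx": 0.4, "dy": -0.9, "dz": 0, "rx": 0, "ry": 0, "rz": 0}
    - {"dx": 0.2, "dy": -0.8, "dz": 0, "rx": 0, "ry": 0, "rz": 0}
    - {"dx": 0, "dy": 0, "dz": -0.6, "rx": 0, "ry": 0, "rz": 0}
    - {"dx": 0, "dy": 0, "dz": -0.7, "rx": 0, "ry": 0, "rz": 0}
    - {"dx": 0, "dy": 0, "dz": -0.7, "rx": 0, "ry": 0, "rz": 0}
    - {"dx": 0, "dy": 0, "dz": -0.7, "rx": 0, "ry": 0, "rz": 0}
    - {"dx": 0, "dy": 0, "dz": -0.5, "rx": 0, "ry": 0, "rz": 0}
    - {"dx": 0, "dy": 0, "dz": 0, "rx": 0, "ry": 0, "rz": 0}

```text
t: 39.05
tcp_pos: [0.6144, -0.0898, 0.1515]
tool_rot: [0.182, 0.983, 0.0, -0.002]
force: [0.2, -0.0, -6.6]
finger_gap: 0.494
gripper_force: 69.2
```

Request:
move_arm:
  targets:
    - {"dx": 0.05, "dy": -0.15, "dz": -0.2, "rx": 0, "ry": 0, "rz": 0}
    - {"dx": 0, "dy": 0, "dz": -0.4, "rx": 0, "ry": 0, "rz": 0}
    - {"dx": 0, "dy": 0, "dz": -0.3, "rx": 0, "ry": 0, "rz": 0}
    - {"dx": 0, "dy": 0, "dz": -0.2, "rx": 0, "ry": 0, "rz": 0}
    - {"dx": 0, "dy": 0, "dz": -0.1, "rx": 0, "ry": 0, "rz": 0}
    - {"dx": 0, "dy": 0, "dz": 0, "rx": 0, "ry": 0, "rz": 0}
    - {"dx": 0, "dy": 0, "dz": 0, "rx": 0, "ry": 0, "rz": 0}
    - {"dx": 0, "dy": 0, "dz": 0, "rx": 0, "ry": 0, "rz": 0}
    - {"dx": 0, "dy": 0, "dz": 0, "rx": 0, "ry": 0, "rz": 0}
    - {"dx": 0, "dy": 0, "dz": 0, "rx": 0, "ry": 0, "rz": 0}

```text
t: 40.3
tcp_pos: [0.6166, -0.0941, 0.1232]
tool_rot: [0.182, 0.983, -0.0, 0.0]
force: [-0.3, 0.5, -7.0]
finger_gap: 0.498
gripper_force: 69.1
```

Run:
```python
from h import *
im=cams.snapshot("scene")[:,:,::-1]
cv2.imwrite("pics/s5.png",cv2.resize(im[140:260,260:400],None,fx=5,fy=5,interpolation=cv2.INTER_CUBIC))
```

```text
(no output)
```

View pics/s5.png

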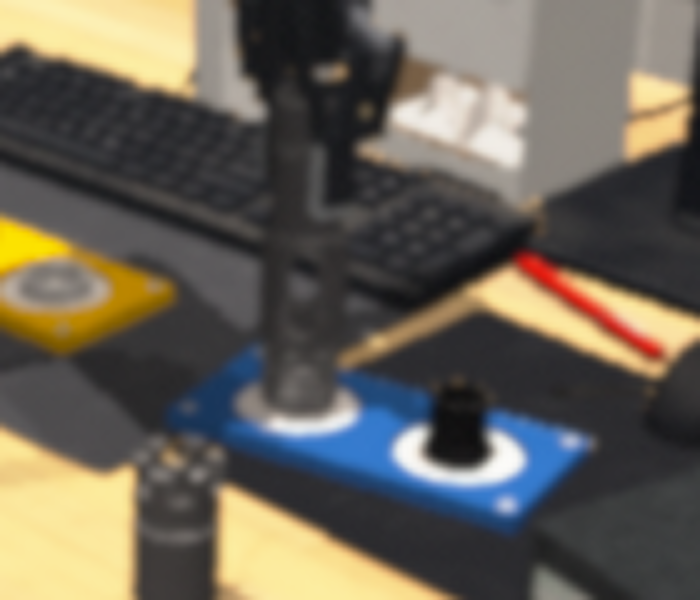

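The body hangs upright over the left recess (crop 298,400), and the loupe stands beside it. I lower it the last 6 mm.

Request:
move_arm:
  targets:
    - {"dx": 0, "dy": 0, "dz": -0.12, "rx": 0, "ry": 0, "rz": 0}
    - {"dx": 0, "dy": 0, "dz": -0.08, "rx": 0, "ry": 0, "rz": 0}
    - {"dx": 0, "dy": 0, "dz": -0.03, "rx": 0, "ry": 0, "rz": 0}
    - {"dx": 0, "dy": 0, "dz": -0.02, "rx": 0, "ry": 0, "rz": 0}
    - {"dx": 0, "dy": 0, "dz": 0, "rx": 0, "ry": 0, "rz": 0}
    - {"dx": 0, "dy": 0, "dz": 0, "rx": 0, "ry": 0, "rz": 0}
    - {"dx": 0, "dy": 0, "dz": 0, "rx": 0, "ry": 0, "rz": 0}
    - {"dx": 0, "dy": 0, "dz": 0, "rx": 0, "ry": 0, "rz": 0}
    - {"dx": 0, "dy": 0, "dz": 0, "rx": 0, "ry": 0, "rz": 0}
    - {"dx": 0, "dy": 0, "dz": 0, "rx": 0, "ry": 0, "rz": 0}

```text
t: 41.6
tcp_pos: [0.6167, -0.0942, 0.1173]
tool_rot: [0.182, 0.983, -0.0, 0.0]
force: [-3.1, 0.1, 4.2]
finger_gap: 0.502
gripper_force: 69.5
```

Contact at 0.1173, as predicted. I release and rise.

Request:
move_arm:
  targets:
    - {"dx": 0, "dy": 0, "dz": 0, "rx": 0, "ry": 0, "rz": 0}
    - {"dx": 0, "dy": 0, "dz": 0, "rx": 0, "ry": 0, "rz": 0}
    - {"dx": 0, "dy": 0, "dz": 0, "rx": 0, "ry": 0, "rz": 0}
    - {"dx": 0, "dy": 0, "dz": 0, "rx": 0, "ry": 0, "rz": 0}
    - {"dx": 0, "dy": 0, "dz": 0, "rx": 0, "ry": 0, "rz": 0}
    - {"dx": 0, "dy": 0, "dz": 0.5, "rx": 0, "ry": 0, "rz": 0}
    - {"dx": 0, "dy": 0, "dz": 1, "rx": 0, "ry": 0, "rz": 0}
    - {"dx": 0, "dy": 0, "dz": 1, "rx": 0, "ry": 0, "rz": 0}
    - {"dx": 0, "dy": 0, "dz": 1, "rx": 0, "ry": 0, "rz": 0}
    - {"dx": 0, "dy": 0, "dz": 1, "rx": 0, "ry": 0, "rz": 0}
  claw: 100

```text
t: 42.85
tcp_pos: [0.6167, -0.0941, 0.2312]
tool_rot: [0.182, 0.983, -0.0, 0.001]
force: [0.2, -0.4, -0.8]
finger_gap: 0.999
gripper_force: 0.0
```

Request:
move_arm:
  targets:
    - {"dx": -0.8, "dy": 0, "dz": 0.4, "rx": 0, "ry": 0, "rz": 0}
    - {"dx": -0.8, "dy": 0, "dz": 0, "rx": 0, "ry": 0, "rz": 0}
    - {"dx": -0.8, "dy": 0, "dz": 0, "rx": 0, "ry": 0, "rz": 0}
    - {"dx": -0.8, "dy": 0, "dz": 0, "rx": 0, "ry": 0, "rz": 0}
    - {"dx": -0.8, "dy": 0, "dz": 0, "rx": 0, "ry": 0, "rz": 0}
    - {"dx": -0.8, "dy": 0, "dz": 0, "rx": 0, "ry": 0, "rz": 0}
    - {"dx": -0.8, "dy": 0, "dz": 0, "rx": 0, "ry": 0, "rz": 0}
    - {"dx": 0, "dy": 0, "dz": 0, "rx": 0, "ry": 0, "rz": 0}
    - {"dx": 0, "dy": 0, "dz": 0, "rx": 0, "ry": 0, "rz": 0}
    - {"dx": 0, "dy": 0, "dz": 0, "rx": 0, "ry": 0, "rz": 0}

```text
t: 44.1
tcp_pos: [0.4776, -0.0943, 0.2396]
tool_rot: [0.182, 0.983, -0.0, 0.001]
force: [0.4, -0.3, -0.0]
finger_gap: 0.998
gripper_force: 0.0
```

Run:
```python
from h import *
s=cams.snapshot("scene")[150:270,200:400,::-1]; t=cams.snapshot("top")[140:290,170:410,::-1]
a=cv2.resize(s,(480,288),interpolation=cv2.INTER_CUBIC);b=cv2.resize(t,(480,300),interpolation=cv2.INTER_CUBIC)
cv2.imwrite("pics/s6.png",np.vstack([a,b]))
```

```text
(no output)
```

View pics/s6.png

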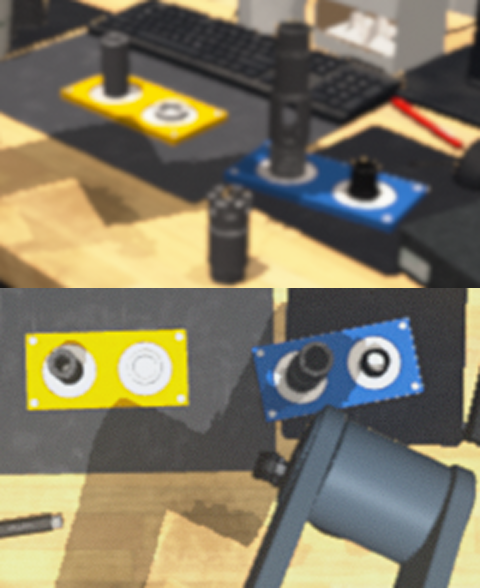

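Both views show all four parts upright and centred in their recesses, with the coupling and plug gauge untouched. I hand the job in.

```bash
python3 -c "
from station import order
print(order.sign_off())"
```

```text
the job is handed in; nothing more can be done
None
```

Both kits are made up and handed in at about 44 s of the 120 s: ported body and loupe on the blue board, bush and ring gauge on the yellow board; the last pictures show all four upright in their recesses and the coupling and plug gauge in place, but sign-off returned no verdict.

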